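# Stamp a swing tag in the corner of the stamping jig

## Robot

A 6-joint arm with a two-finger parallel gripper is mounted at the origin on the work surface. World frame = base frame: x ahead of the robot, y to its left, z up, the work surface at z = 0. Lengths are in m, angles in degrees, forces in N, time in s.
With the tool pointing down it reaches from about 0.4 to 0.825 m from the base axis. Payload 7 kg.
Tool frame: the origin (TCP) lies midway between the tips of the shut fingers; the grasp point (between the pads) lies 19 mm behind it; z points along the fingers, y is the line along which they close (so a half turn about z gives the same grasp; the last joint's range is limited). The gripper opens to 88 mm and grips with 3 to 60 N. Pads are 19 mm wide; open, the fingers measure 130 mm over their backs; the gripper's body (78 mm by 193 mm) begins 47 mm behind the grasp point.
Start: joints at [-48.581, 20.546, 0.682, 0, -70.136, -16.507], TCP at [0.284, -0.612, 0.202] pointing down, gripper open.
Joint ranges: [-176.03, 176.03], [-82.01, 121.73], [-58.28, 71.71], [-173.87, 95.51], [-174.79, -0.11], [-173.66, 173.66]. Speed limits (degrees/s): [136.94, 136.94, 172.46, 180, 180, 180].

## Interface

Orientations are given as [roll, pitch, yaw] about the fixed x, y, z axes, in that order (R = Rz(yaw) Ry(pitch) Rx(roll)).
In Python, from plant import r, eyes, workorder gives the robot as it stands.
- The arm moves only by the tool step_arm, never from a script. Its argument "plan" is a list of rows, each a list of 5 numbers: the shift along the tool's x, y, z each as a share of 25 cm, from -1 to 1, then the turn about the tool's z as a share of 60 degrees, from -1 to 1, then the finger opening in mm, from 0 to 87.6. In form: [[x, y, z, turn, jaw], ...]. A call has 1 to 12 rows; each row is the pose to reach, as a shift and turn from the pose commanded when the call began, along the tool's axes at that moment; what a row does not reach only later rows make up. A row lasts 1/12 s, in which the tool goes at most 41.7 mm and 7.16 degrees, less where a joint would pass 70% of its speed; a pose out of reach is approached as far as the arm can. A call with a number of a shift or a turn outside -1 to 1 is refused whole. A call with a gripper value outside its range is refused whole. The fingers move at their own pace and stop on an object; "newtons" is the grip in N (left out, the last holds). Time passes only in rows, so rows that repeat a pose let the fingers close. It gives the time, the measured TCP pose, the force, the opening and the grip force at its end, in the units of the state.
- r.get_state(): the state, without advancing time (a new reading comes with each control period).
- eyes.capture(name): name is "scene" or "side" or "wrist"; returns the picture (480x640x3 uint8, red, green, blue); there is no depth.
- eyes.camera_model(name): a dict with "fov_y" (degrees; the focal length in pixels is half the picture's height over the tangent of half this angle, whatever the lens; pixels are square), "cx", "cy" (the principal point, pixels), "world_to_cam" (4x4, takes a point from world to camera coordinates); the wrist camera has in their place "hand_eye" (4x4, takes a point from camera to tool coordinates, whose origin is the TCP and whose axes are the flange's). Camera axes: x right, y up, looking along -z (the intrinsics and any distortion apply to the point x, -y, -z); pixel columns grow to the right and rows downward; lengths in m; the calibration is good to about 2 mm. A picture is of the moment at which its call begins: read the wrist's pose just before it. camera_model takes no time and is no camera call.
- workorder.close_job(): hands the job in; it is judged then, once.
The state is a dict: "time_s": time; "joints": joint angles; "qd": joint speeds; "joint_torque": joint torques, N m; "tcp_pos": TCP position; "eef_rot": TCP orientation; "contact_force": force on the tool from outside, world axes, zero at the start; "moment": the same for the moment, N m; "gripper_width": finger opening in m; "gripper_force": force on a finger pad.
Only numpy, scipy, OpenCV 4.12 (cv2) and the standard library are available. Lean on these libraries where they do the work, as an engineer would, in place of code of your own. Each camera call takes 0.05 s, during which the arm holds its last target. There are 200 camera calls.

## Task

Ink the red-handled rubber stamp by pressing it flat on the middle of the ink pad, then print the swing tag lying in the jig: with the brass pin facing away from the back fence, bring the stamp snug into the corner against both fences while it is still clear of the tag (a print made out of the corner is spoilt), let it straight down along them, and press it squarely on the tag. Finish while still holding it like that, gripped, pushed against both fences and down on the tag all at once; leave the other stamp, the yarn cone and the marker pot where they stand.

Things in the scene. Friction and masses are not known exactly. Their poses are not given: they have to be found in the camera images.
- stamp: Stamp to use, loose, 80-140 g, upright on its rubber. Origin: centre of the rubber's underside, z up. Rubber 36 (x) x 52 (y) x 3 mm; pale wooden mount 44 (x) x 60 (y) mm, 3 to 25 mm high, upright sides; red handle 24 (x) x 40 (y) mm, rounded edges, 25 to 67 mm high: grip it across the 24 mm. Brass pin in the middle of the mount's -x side, brass dot on the mount's top, also at -x.
- stamp_grip (a point): Point on the stamp's centre line, 48 mm above the rubber's underside: middle of the handle; axes as the stamp's.
- stamp_corner (a point): The +x +y corner of the wooden mount's outline, at (22, 30, 0) mm in the stamp's frame, at the height of the rubber's underside. It meets corner when the stamp is home.
- stamp_pin (a point): The brass pin in the mount's -x side, at (-22, 0, 14) mm in the stamp's frame.
- ink_pad: Fixed ink pad: grey case 142 (x) x 108 (y) mm, 12 mm high, with a dark blue felt 126 (x) x 92 (y) mm standing proud of it, top at 16 mm. The felt hardly gives. Origin: centre of its underside on the table, z up.
- pad_top (a point): Centre of the felt's top face.
- jig: Fixed stamping jig: plywood bed 180 (x) x 220 (y) x 12 mm on the table. Origin: centre of its underside, z up. The two dark fences stand along its +x edge (back) and its +y edge (side) and make a square inside corner open to -x and -y.
- corner (a point): Inside corner of the two fences at the height of the tag's top face, at (55, 80, 13.5) mm in the jig's frame; axes as the jig's: the back fence's face is its plane x = 0, the side fence's face its plane y = 0, the tag's top its plane z = 0.
- back_fence: Dark wooden fence along the jig's +x edge, 18 mm thick, 178 mm long, top 32 mm above the table, 18.5 mm above the tag; its face looks to the jig's -x. Fixed to the jig; its body origin is the jig's.
- side_fence: Dark wooden fence along the jig's +y edge, 18 mm thick, 115 mm long, same height; its face looks to the jig's -y. Fixed to the jig; its body origin is the jig's.
- tag: White card swing tag 60 (x) x 100 (y) mm, 1.5 mm thick, fixed on the bed with one corner in the jig's corner; a brass eyelet at its -y end. Its body origin is the jig's.
- other_stamp: Bystander, loose: another stamp with a green handle on a round wooden mount 46 mm across, 67 mm tall. Origin: centre of its underside.
- yarn_cone: Bystander, loose: black yarn cone, 62 mm across the foot, 112 mm tall. Origin: centre of its underside.
- marker_pot: Bystander, loose: steel pot 78 mm across and 100 mm tall with markers standing up to 150 mm above the table. Origin: centre of its underside.
Mind the look-alikes: they are no part of the job. Leave any blue, pink or purple look-alike of the stamp alone.

How it is judged (in metres and radians):
On the way, in this order (a step that is already met when the one before it is completed fails the run):
1. the stamp is inked: pressed flat on the middle of the ink pad (contact force between stamp and ink_pad above 2.5 N and horizontal distance between stamp and pad_top below 0.014 m and angle between stamp's own z axis and vertical below 0.09 rad), for 0.2 s.
2. the stamp is in the corner, within 2 mm of both fences, while still clear of the tag (x of stamp_corner in the frame of corner between -0.002 and 0.003 m and y of stamp_corner in the frame of corner between -0.002 and 0.003 m and contact force between stamp and tag below 0.2 N and z of stamp_corner in the frame of corner between 0.0008 and 0.016 m), for 0.1 s.
At the end, for the whole second after the job is handed in: Fingers hold the inked stamp still in the corner: within 2.5 mm of both fences, turned and tilted under 0.06 rad, rubber within 2 mm of the tag, pin away from the back fence; over 1.5 N on each fence and 3 N on the tag, for the last second. Bystanders moved under 15 mm (contact force between stamp and back_fence above 1.5 N and contact force between stamp and side_fence above 1.5 N and contact force between stamp and tag above 3 N and contact force between the fingers and stamp above 2 N and x of stamp_corner in the frame of corner between -0.0025 and 0.0025 m and y of stamp_corner in the frame of corner between -0.0025 and 0.0025 m and z of stamp_corner in the frame of corner between -0.003 and 0.002 m and angle between the x axis of stamp and the x axis of jig, either way round below 0.06 rad and x of stamp_pin in the frame of corner below -0.035 m and angle between stamp's own z axis and vertical below 0.06 rad and linear speed of stamp below 0.01 m/s and distance of each of other_stamp, yarn_cone, marker_pot from where it was at the start of the episode below 0.015 m); the arm keeps its last pose, push and grip.
It fails at once if the stamp touches the tag while more than 4 mm away from either fence (spoilt print) (contact force between stamp and tag above 0.5 N and (x of stamp_corner in the frame of corner below -0.004 m or y of stamp_corner in the frame of corner below -0.004 m)).
It fails at once if a bystander is moved more than 15 mm (distance of any of other_stamp, yarn_cone, marker_pot from where it was at the start of the episode above 0.015 m).
It also fails if it takes over 45 s, if anything falls off the work surface, if the arm or the gripper's body presses on something with over 40 N, if the wrist force passes 120 N, or if a joint passes its speed limit or range.

## Working session

There is one attempt and no reset: what is moved stays moved. The work goes in short steps, Python scripts to look and compute and a tool call to move; the robot and the scene stay as the last step left them, time stands still between calls to the robot, and variables do not carry over. Pictures are saved under pics/ and viewed, at most 10 in all, crops included, and the job is handed in when it is done.

Besides the shell and the picture viewer there is one more tool, called by a JSON object that holds its "api" and its "payload". step_arm: Moves the arm, as the interface text tells. Its arguments: {"type":"object","properties":{"plan":{"type":"array"},"newtons":{"type":"number"}},"required":["plan"]}

```bash
mkdir -p pics; ls
cat > h.py <<'E'
import numpy as np,cv2
from plant import r,eyes,workorder
def cap(n,f=None):
    im=eyes.capture(n); 
    if f: cv2.imwrite('pics/'+f+'.png',im[:,:,::-1])
    return im
E
python3 - <<'E'
from h import *
np.set_printoptions(precision=4,suppress=True)
print(r.get_state())
for n in ['scene','side','wrist']: print(n,eyes.camera_model(n))
a=cap('scene','scene1');b=cap('side','side1')
E
```

```text
pics
{'time_s': 0.0, 'joints': array([-48.5811,  20.5946,   0.6351,  -0.0193, -70.1344, -16.507 ]), 'qd': array([-0.0114, -0.0139,  0.1332,  0.0154, -0.0694, -0.0777]), 'joint_torque': array([  0.0003, -58.2716,  29.3051,   6.9976,   0.0067,  -0.0002]), 'tcp_pos': array([ 0.2841, -0.6117,  0.2011]), 'eef_rot': array([ 179.9048,   -0.0093, -155.0946]), 'contact_force': array([ 0.3171, -0.3984,  0.6156]), 'moment': array([0.0063, 0.0364, 0.028 ]), 'gripper_force': 0.0, 'gripper_width': 0.08755337221910048}
scene {'fov_y': 50.68479971884589, 'cx': 328.8895172466006, 'cy': 241.41621126338322, 'world_to_cam': array([[ 0.4019,  0.9157, -0.005 , -0.2071],
       [-0.7237,  0.3209,  0.611 ,  0.353 ],
       [ 0.561 , -0.2419,  0.7917, -1.594 ],
       [ 0.    ,  0.    ,  0.    ,  1.    ]])}
side {'fov_y': 43.75005845068448, 'cx': 326.28815141292375, 'cy': 237.60193754996286, 'world_to_cam': array([[-0.9036, -0.4281,  0.011 ,  0.4682],
       [ 0.2805, -0.5722,  0.7707, -0.192 ],
       [-0.3237,  0.6995,  0.6371, -1.0894],
       [ 0.    ,  0.    ,  0.    ,  1.    ]])}
wrist {'fov_y': 68.52352076925874, 'cx': 322.4225954393581, 'cy': 242.276771394466, 'hand_eye': array([[ 0.0001,  0.9534,  0.3016,  0.0824],
       [ 1.    , -0.0002,  0.0004,  0.    ],
       [ 0.0005,  0.3016, -0.9534, -0.1837],
       [ 0.    ,  0.    ,  0.    ,  1.    ]])}
```

View pics/scene1.png

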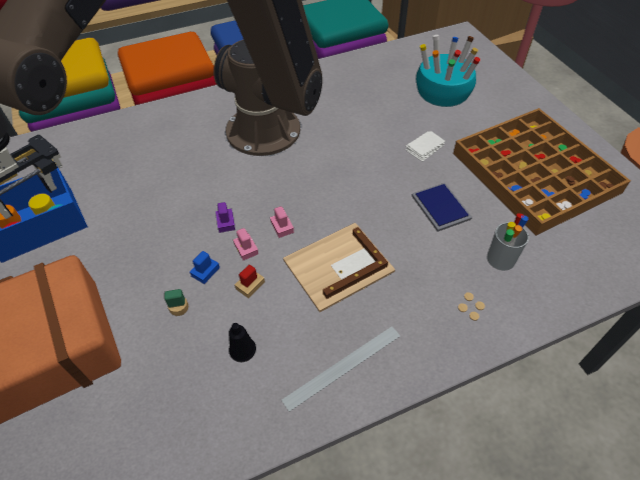

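View pics/side1.png

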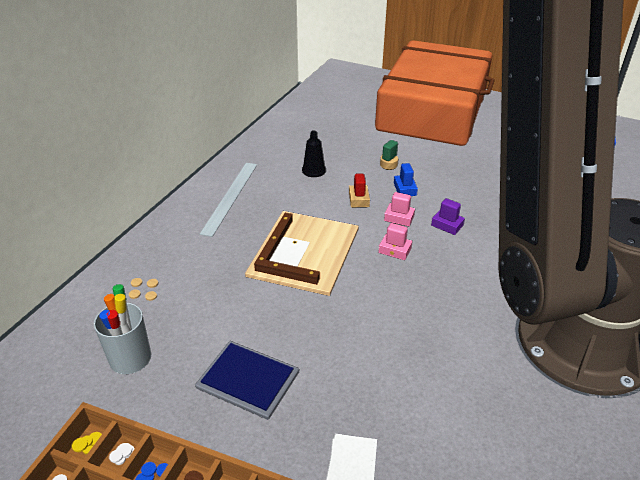

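Scene: the red-handled stamp is at (249,280), and in the side view at (360,190). Look-alikes are blue at (205,266), pink at (245,243) and (282,222), purple at (225,216), and green on a round mount at (175,300). Only the one at (249,280) has a red handle on a pale mount. The pad is at (441,206), the jig at (338,265), and its fences meet at about (385,263). I'll measure these and confirm the stamp in a crop.

```bash
cat >> h.py <<'E'
def ray(n,uv,T=None):
    m=eyes.camera_model(n); f=240/np.tan(np.radians(m['fov_y']/2))
    d=np.array([(uv[0]-m['cx'])/f,-(uv[1]-m['cy'])/f,-1.])
    C=np.linalg.inv(m['world_to_cam']) if T is None else T@m['hand_eye']
    return C[:3,3],C[:3,:3]@d
def onz(n,uv,z,T=None):
    o,d=ray(n,uv,T); return o+d*(z-o[2])/d[2]
def tri(n1,a,n2,b):
    o1,d1=ray(n1,a);o2,d2=ray(n2,b)
    s=np.linalg.lstsq(np.c_[d1,-d2],o2-o1,rcond=None)[0]
    p,q=o1+s[0]*d1,o2+s[1]*d2; return (p+q)/2,np.linalg.norm(p-q)
def blob(im,lo,hi,box=None):
    h=cv2.cvtColor(im,cv2.COLOR_RGB2HSV); m=cv2.inRange(h,np.array(lo),np.array(hi))
    if box: k=np.zeros_like(m);x0,y0,x1,y1=box;k[y0:y1,x0:x1]=1;m=m*k
    c=max(cv2.findContours(m,0,cv2.CHAIN_APPROX_NONE)[0],key=cv2.contourArea)
    return m,c
def cen(c): M=cv2.moments(c); return np.array([M['m10'],M['m01']])/M['m00']
E
python3 - <<'E'
from h import *
np.set_printoptions(precision=4,suppress=True)
a=cv2.imread('pics/scene1.png')[:,:,::-1];b=cv2.imread('pics/side1.png')[:,:,::-1]
crop=np.hstack([cv2.resize(a[250:310,150:300],(400,160)),cv2.resize(b[160:220,330:480],(400,160))])
A=cv2.resize(a[250:310,220,None] if 0 else a[250:310,215:290],None,fx=5,fy=5,interpolation=2)
B=cv2.resize(b[160:220,325:400],None,fx=5,fy=5,interpolation=2)
cv2.imwrite('pics/crop1.png',np.hstack([A,B])[:,:,::-1])
# red handle
ca=[np.vstack([blob(a,(lo,150,50),(hi,255,255),(225,255,275,300))[1] for lo,hi in [(0,6)]])]
ma,c1=blob(a,(0,200,40),(6,255,255),(225,255,275,300));mb,c2=blob(b,(0,200,40),(6,255,255),(340,165,380,210))
print('red',cen(c1),cen(c2),tri('scene',cen(c1),'side',cen(c2)))
for n,im,box in [('scene',a,(400,170,490,240)),('side',b,(180,330,310,425))]:
    m,c=blob(im,(105,120,20),(130,255,255),box)
    q=cv2.boxPoints(cv2.minAreaRect(c)); ap=cv2.approxPolyDP(c,0.05*cv2.arcLength(c,True),True)[:,0]
    P=np.array([onz(n,p,.016) for p in ap]);print(n,'pad',ap.tolist(),P[:,:2],P.mean(0),np.linalg.norm(P-np.roll(P,1,0),axis=1))
for n,im,box in [('scene',a,(270,210,410,320)),('side',b,(235,200,370,305))]:
    m,c=blob(im,(5,50,90),(25,255,255),box)
    c=cv2.convexHull(c);ap=cv2.approxPolyDP(c,0.03*cv2.arcLength(c,True),True)[:,0]
    P=np.array([onz(n,p,.012) for p in ap]);print(n,'jig',ap.tolist(),P[:,:2],np.linalg.norm(P-np.roll(P,1,0),axis=1))
E
```

```text
red [247.7293 275.335 ] [359.4877 183.7914] (array([ 0.5402, -0.2218,  0.049 ]), np.float64(0.0034370101429540066))
scene pad [[443, 184], [416, 194], [439, 225], [467, 215]] [[0.447  0.3799]
 [0.4496 0.2917]
 [0.571  0.2916]
 [0.5715 0.3779]] [0.5098 0.3353 0.016 ] [0.1244 0.0882 0.1213 0.0863]
side pad [[230, 343], [201, 382], [265, 410], [292, 368]] [[0.5691 0.2914]
 [0.5672 0.3838]
 [0.4444 0.3846]
 [0.4446 0.2922]] [0.5063 0.338  0.016 ] [0.1246 0.0923 0.1228 0.0924]
scene jig [[355, 223], [394, 271], [319, 311], [283, 258]] [[ 0.4724  0.0945]
 [ 0.65    0.1161]
 [ 0.6789 -0.0969]
 [ 0.5022 -0.1201]] [0.2167 0.179  0.2149 0.1782]
side jig [[282, 211], [358, 226], [329, 295], [245, 276]] [[ 0.6752 -0.0947]
 [ 0.4975 -0.1206]
 [ 0.4639  0.1026]
 [ 0.6381  0.1279]] [0.2258 0.1796 0.2257 0.1761]
```

View pics/crop1.png

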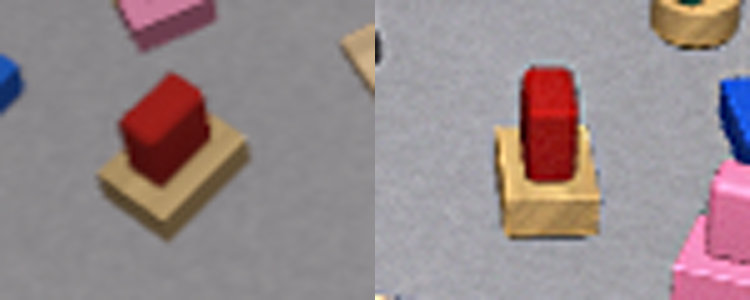

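Confirmed: (249,280) is the red handle on the pale rectangular mount. The pad centre is about (0.508, 0.337), square to the axes. The jig centre is about (0.572, 0.002) with a yaw of about 7°, so the corner lies at +x +y. Next I move the wrist camera over the stamp.

{"api": "step_arm", "payload": {"plan": [[-0.16,0.1,0,0,87],[-0.32,0.2,0,0,87],[-0.48,0.3,0,0,87],[-0.64,0.4,0,0,87],[-0.8,0.49,0,0,87],[-0.8,0.49,0,0,87]]}}

```text
time_s: 0.6
tcp_pos: [0.4154, -0.4139, 0.2019]
eef_rot: [180.0, 0.0, -155.0]
contact_force: [0.2, -0.2, -0.7]
gripper_width: 0.0868
gripper_force: 0.0
```

{"api": "step_arm", "payload": {"plan": [[-0.16,0.1,0,0,87],[-0.32,0.2,0,0,87],[-0.48,0.3,0,0,87],[-0.64,0.4,0,0,87],[-0.78,0.49,0,0,87],[-0.78,0.49,0,0,87],[-0.78,0.49,0,0,87],[-0.78,0.49,0,0,87]]}}

```text
time_s: 1.27
tcp_pos: [0.5397, -0.2222, 0.2016]
eef_rot: [180.0, -0.0, -154.9]
contact_force: [0.9, -0.3, -0.6]
gripper_width: 0.0868
gripper_force: 0.0
```

```bash
cat >> h.py <<'E'
from scipy.spatial.transform import Rotation as Ro
def tcp():
    s=r.get_state();T=np.eye(4);T[:3,:3]=Ro.from_euler('xyz',s['eef_rot'],degrees=True).as_matrix();T[:3,3]=s['tcp_pos'];return T,s
def go(dx,dy,dz,dyaw,yaw):
    "shares for a world shift with tool down at yaw"
    c,s=np.cos(np.radians(yaw)),np.sin(np.radians(yaw))
    return np.round(np.array([(c*dx+s*dy)/.25,(s*dx-c*dy)/.25,-dz/.25,-dyaw/60]),4)
E
python3 - <<'E'
from h import *
np.set_printoptions(precision=4,suppress=True)
T,s=tcp();np.save('T1.npy',T);print(s['time_s'],s['tcp_pos'],s['eef_rot'],s['joints'],s['contact_force'])
cap('wrist','w1')
E
```

```text
1.2667 [ 0.5397 -0.2222  0.2016] [ 179.9655   -0.0433 -154.9399] [ -3.2016  12.0649 -11.1818  -0.0107 -66.8078 -61.7341] [ 0.9208 -0.3128 -0.5693]
```

View pics/w1.png

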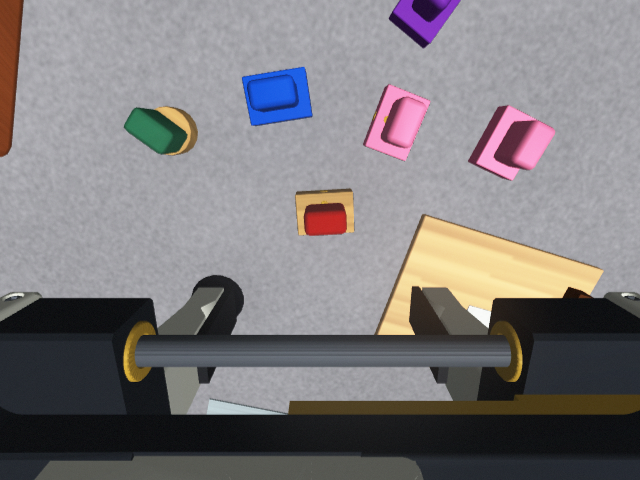

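The wrist view shows the red stamp at (325,212). Its brass dot is at the mount's upper edge (324,191), so the pin faces tool +x. The yarn cone is at (218,295).

Run:
```python
from h import *
np.set_printoptions(precision=4,suppress=True)
T=np.load('T1.npy'); w=cv2.imread('pics/w1.png')[:,:,::-1]
k=cv2.cvtColor(w,cv2.COLOR_RGB2HSV); box=np.zeros((480,640),np.uint8);box[180:245,285:365]=1
red=cv2.inRange(k,(0,180,50),(6,255,255))*box+cv2.inRange(k,(174,180,50),(180,255,255))*box
wood=cv2.inRange(k,(10,70,60),(28,255,255))*box
cr=max(cv2.findContours(red,0,1)[0],key=cv2.contourArea)
allm=cv2.morphologyEx(red|wood,cv2.MORPH_CLOSE,np.ones((3,3)))
ca=cv2.convexHull(max(cv2.findContours(allm,0,1)[0],key=cv2.contourArea))
def rect(c,z):
    P=np.array([onz('wrist',p,z,T)[:2] for p in c[:,0].astype(float)])
    (cx,cy),(a,b),an=cv2.minAreaRect((P*1000).astype(np.float32)); return (cx,cy),(a,b),an
print('red top',rect(cr,.067)); print('mount',rect(ca,.025)); print(cv2.approxPolyDP(ca,4,True)[:,0].tolist())
print('dot edge',onz('wrist',(324,191),.025,T))
# bystanders from scene, side
a=cv2.imread('pics/scene1.png')[:,:,::-1]
print('cone',onz('scene',(241,350),.01)[:2],onz('side',(314,170),.01)[:2],'pot',onz('scene',(505,258),.01)[:2],onz('side',(128,362),.01)[:2],'green',onz('scene',(177,306),.01)[:2])
```

```text
red top ((537.6514892578125, -220.39773559570312), (21.54437255859375, 37.38432693481445), 28.37047576904297)
mount ((537.3765869140625, -220.88644409179688), (46.74650573730469, 59.61771774291992), 28.33814811706543)
[[351, 190], [352, 232], [298, 233], [296, 192]]
dot edge [ 0.5177 -0.2308  0.025 ]
cone [ 0.6987 -0.2932] [ 0.6864 -0.2827] pot [0.7268 0.3903] [0.7076 0.4001] green [ 0.5302 -0.3969]
```

The stamp is at (0.5375, -0.2205) with x heading 28.3°, and the size checks out at 47×60. I'll turn the tool to yaw 118.3° so the fingers close across its x.

{"api": "step_arm", "payload": {"plan": [[0,0,0.2,1,60],[0,0,0.2,1,60],[0,0,0.2,1,60],[0,0,0.2,1,60],[0,0,0.2,1,60],[0,0,0.2,1,60],[0,0,0.2,1,60],[0,0,0.2,1,60],[0,0,0.2,1,60],[0,0,0.2,1,60]]}}

```text
time_s: 2.15
tcp_pos: [0.5384, -0.2248, 0.152]
eef_rot: [-180.0, -0.0, 144.7]
contact_force: [-0.1, -0.5, 0.0]
gripper_width: 0.0596
gripper_force: 0.0
```

{"api": "step_arm", "payload": {"plan": [[0,0,0,0.445,60],[0,0,0,0.445,60],[0,0,0,0.445,60],[0,0,0,0.445,60],[0,0,0,0.445,60],[0,0,0,0.445,60]]}}

```text
time_s: 2.65
tcp_pos: [0.5389, -0.2243, 0.152]
eef_rot: [-180.0, -0.0, 118.4]
contact_force: [0.5, 0.3, -0.5]
gripper_width: 0.0606
gripper_force: 0.0
```

Run:
```python
from h import *
T,s=tcp();np.save('T2.npy',T);print(s['time_s'],s['tcp_pos'],s['eef_rot'],s['joints'],s['contact_force'])
p=s['tcp_pos'];print(go(.5375-p[0],-.2205-p[1],.031-p[2],0,s['eef_rot'][2]))
w=cap('wrist','w2')
k=cv2.cvtColor(w,cv2.COLOR_RGB2HSV)
red=cv2.inRange(k,(0,180,50),(6,255,255))
c=max(cv2.findContours(red,0,1)[0],key=cv2.contourArea);print(cen(c),cv2.contourArea(c))
P=np.array([onz('wrist',q,.067,T)[:2] for q in c[:,0].astype(float)]);print(cv2.minAreaRect((P*1000).astype(np.float32)))
```

```text
2.65 [ 0.53887754 -0.22425095  0.15202445] [-1.79990677e+02 -4.79651994e-03  1.18413276e+02] [-3.40950543e+00  1.41818434e+01 -1.52067301e+01  9.64166641e-04
 -6.06218768e+01 -1.48177691e+02] [ 0.46213516  0.30228575 -0.45704773]
[0.0158 0.0023 0.4841 0.    ]
[325.07329105 231.52332629] 1182.5
((537.5233154296875, -217.486083984375), (21.219562530517578, 41.1097412109375), 27.904254913330078)
```

This direction would put joint 6 beyond its range at the jig, so I turn half back for the same grasp.

{"api": "step_arm", "payload": {"plan": [[0,0,0,-1,60],[0,0,0,-1,60],[0,0,0,-1,60],[0,0,0,-1,60],[0,0,0,-1,60],[0,0,0,-1,60],[0,0,0,-1,60],[0,0,0,-1,60],[0,0,0,-1,60]]}}

```text
time_s: 3.45
tcp_pos: [0.5392, -0.2238, 0.152]
eef_rot: [-180.0, -0.0, 178.8]
contact_force: [0.8, -1.2, -0.0]
gripper_width: 0.0603
gripper_force: 0.0
```

{"api": "step_arm", "payload": {"plan": [[0,0,0,-1,60],[0,0,0,-1,60],[0,0,0,-1,60],[0,0,0,-1,60],[0,0,0,-1,60],[0,0,0,-1,60],[0,0,0,-1,60],[0,0,0,-1,60],[0,0,0,-1,60]]}}

```text
time_s: 4.2
tcp_pos: [0.5392, -0.2238, 0.1521]
eef_rot: [180.0, -0.0, -121.2]
contact_force: [-0.2, 0.8, 0.3]
gripper_width: 0.06
gripper_force: 0.0
```

{"api": "step_arm", "payload": {"plan": [[0,0,0,-1,60],[0,0,0,-1,60],[0,0,0,-1,60],[0,0,0,-1,60],[0,0,0,-1,60],[0,0,0,-1,60],[0,0,0,-1,60],[0,0,0,-1,60],[0,0,0,-1,60],[0,0,0,-1,60]]}}

```text
time_s: 5.03
tcp_pos: [0.5392, -0.2238, 0.1521]
eef_rot: [180.0, 0.0, -61.5]
contact_force: [0.5, 0.4, 0.4]
gripper_width: 0.0599
gripper_force: 0.0
```

Run:
```python
from h import *
T,s=tcp();print(s['time_s'],s['tcp_pos'],s['eef_rot'],s['joints'],s['contact_force'])
p=s['tcp_pos'];print(go(.5375-p[0],-.219-p[1],.031-p[2],-61.9-s['eef_rot'][2],s['eef_rot'][2]))
```

```text
5.0333 [ 0.53921598 -0.22379457  0.15205269] [ 1.79999540e+02  1.07934064e-03 -6.14887815e+01] [-3.36118884e+00  1.41875686e+01 -1.51941901e+01 -7.72908035e-04
 -6.06192022e+01  3.18727866e+01] [0.46866321 0.42626332 0.37469716]
[-0.0201 -0.0031  0.4842  0.0069]
```

{"api": "step_arm", "payload": {"plan": [[-0.02,-0.003,0.15,0.007,60],[-0.02,-0.003,0.28,0.007,60],[-0.02,-0.003,0.4,0.007,60],[-0.02,-0.003,0.46,0.007,60],[-0.02,-0.003,0.484,0.007,60],[-0.02,-0.003,0.484,0.007,60],[-0.02,-0.003,0.484,0.007,60]]}}

```text
time_s: 5.62
tcp_pos: [0.5382, -0.2191, 0.0317]
eef_rot: [-180.0, -0.0, -62.2]
contact_force: [-0.3, -0.6, 1.3]
gripper_width: 0.06
gripper_force: 0.0
```

{"api": "step_arm", "payload": {"plan": [[0,0,0,0,10],[0,0,0,0,10],[0,0,0,0,10],[0,0,0,0,10],[0,0,0,0,10],[0,0,0,0,10],[0,0,0,0,10],[0,0,0,0,10],[0,0,0,0,10],[0,0,0,0,10]], "newtons": 35}}

```text
time_s: 6.45
tcp_pos: [0.5378, -0.2189, 0.0313]
eef_rot: [-180.0, -0.0, -62.2]
contact_force: [0.9, 0.8, 3.1]
gripper_width: 0.0234
gripper_force: 35.0
```

{"api": "step_arm", "payload": {"plan": [[0,0,-0.05,0,10],[0,0,-0.15,0,10],[0,0,-0.3,0,10],[0,0,-0.44,0,10],[0,0,-0.44,0,10],[0,0,-0.44,0,10]]}}

```text
time_s: 6.95
tcp_pos: [0.5389, -0.2189, 0.1431]
eef_rot: [-179.8, -0.1, -62.2]
contact_force: [-0.3, -0.6, -3.3]
gripper_width: 0.0235
gripper_force: 35.0
```

{"api": "step_arm", "payload": {"plan": [[-0.08,-0.04,0,0,10],[-0.2,-0.09,0,0,10],[-0.32,-0.15,0,0,10],[-0.44,-0.2,0,0,10],[-0.56,-0.26,0,0,10],[-0.68,-0.31,0,0,10],[-0.8,-0.37,0,0,10],[-0.9,-0.41,0,0,10],[-1,-0.46,0,0,10],[-1,-0.46,0,0,10]]}}

```text
time_s: 7.78
tcp_pos: [0.522, 0.0593, 0.1395]
eef_rot: [179.9, 0.0, -62.1]
contact_force: [0.3, -0.0, -0.7]
gripper_width: 0.0235
gripper_force: 35.0
```

Run:
```python
from h import *
T,s=tcp();np.save('T3.npy',T);print(s['time_s'],s['tcp_pos'],s['eef_rot'],s['joints'],s['contact_force'],s['gripper_width'])
p=s['tcp_pos'];print(go(.508-p[0],.3365-p[1],0,0,s['eef_rot'][2]))
cap('wrist','w3')
```

```text
7.7833 [0.52201627 0.05933016 0.13952265] [ 1.79910378e+02  4.34261527e-02 -6.20584622e+01] [ 2.78604920e+01  9.51839058e+00 -2.31014946e+01 -5.13567374e-02
 -5.74698084e+01  1.08730387e-01] [ 0.34216281 -0.04972174 -0.65152341] 0.023524341101721795
[-1.0057 -0.47    0.      0.    ]
```

View pics/w3.png

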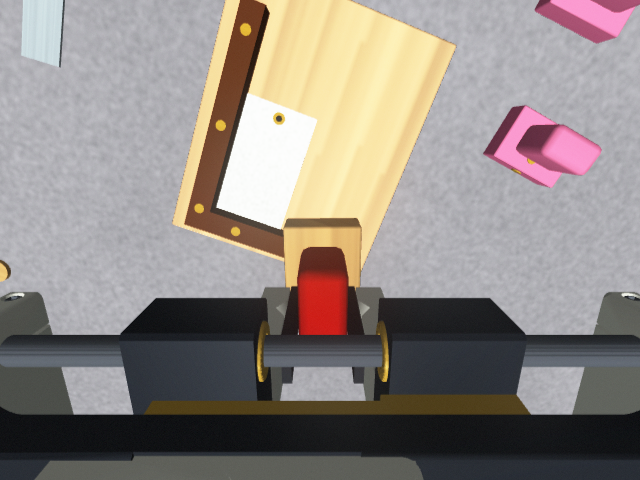

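The wrist view shows the tag's corner in the jig at (215,208), the back fence on the left and the side fence below. The gripped stamp's mount spans (285,220)–(361,220), centred between the fingers.

Run:
```python
from h import *
np.set_printoptions(precision=4,suppress=True)
T=np.load('T3.npy'); w=cv2.imread('pics/w3.png')[:,:,::-1]
k=cv2.cvtColor(w,cv2.COLOR_RGB2HSV)
m=cv2.inRange(k,(0,0,190),(180,40,255)); b=np.zeros_like(m);b[85:235,205:320]=1
c=max(cv2.findContours(m*b,0,cv2.CHAIN_APPROX_NONE)[0],key=cv2.contourArea)[:,0].astype(float)
print(cv2.approxPolyDP(c.astype(np.int32)[:,None],6,True)[:,0].tolist())
P=np.array([onz('wrist',p,.0135,T)[:2] for p in c])*1000
def fit(a,bb):
    a,bb=np.array(a,float),np.array(bb,float);d=(bb-a)/np.linalg.norm(bb-a);n=np.array([-d[1],d[0]])
    L=np.linalg.norm(bb-a);s=(c-a)@d;e=abs((c-a)@n);q=P[(e<4)&(s>.12*L)&(s<.88*L)]
    vx,vy,x,y=cv2.fitLine(q.astype(np.float32),cv2.DIST_HUBER,0,.01,.01)[:,0];return np.array([vx,vy]),np.array([x,y])
d1,p1=fit((245,93),(215,208));d2,p2=fit((215,208),(283,230))
s=np.linalg.solve(np.c_[d1,-d2],p2-p1);print('corner',p1+s[0]*d1,'back dir',np.degrees(np.arctan2(d1[1],d1[0])),'side dir',np.degrees(np.arctan2(d2[1],d2[0])))
print('rect',cv2.minAreaRect(P.astype(np.float32)))
zt=T[2,3]-.031+.025
L=np.linalg.inv(T)
for uv in [(285,220),(361,220)]: print('mount -y edge in tool', (L@np.r_[onz('wrist',uv,zt,T),1])[:3])
```

```text
[[248, 93], [217, 207], [280, 228], [316, 119]]
corner [613.3519  88.0229] back dir -81.86564 side dir 7.952515
rect ((590.9987182617188, 34.47262954711914), (60.222171783447266, 100.75789642333984), 8.05632495880127)
mount -y edge in tool [ 0.0351 -0.0204  0.0059]
mount -y edge in tool [0.0351 0.0216 0.006 ]
```

{"api": "step_arm", "payload": {"plan": [[-0.08,-0.04,0,0.1,10],[-0.2,-0.09,0,0.2,10],[-0.32,-0.15,0,0.25,10],[-0.44,-0.2,0,0.25,10],[-0.56,-0.26,0,0.25,10],[-0.68,-0.32,0,0.25,10],[-0.8,-0.38,0,0.25,10],[-0.9,-0.43,0,0.25,10],[-1,-0.47,0,0.25,10],[-1,-0.47,0,0.25,10],[-1,-0.47,0,0.25,10]]}}

```text
time_s: 8.75
tcp_pos: [0.5095, 0.332, 0.1391]
eef_rot: [179.8, -0.1, -77.1]
contact_force: [-1.2, -0.8, -1.6]
gripper_width: 0.0234
gripper_force: 35.0
```

Run:
```python
from h import *
T,s=tcp();print(s['time_s'],s['tcp_pos'],s['eef_rot'],s['joints'],s['contact_force'],s['gripper_width'])
p=s['tcp_pos'];print(go(.508-p[0],.3365-p[1],.047-p[2],0,s['eef_rot'][2]))
```

```text
8.75 [0.50945999 0.33195437 0.13907965] [ 1.79845553e+02 -9.35001665e-02 -7.71441249e+01] [ 5.14578246e+01  1.71147911e+01 -1.29227367e+01 -2.68548523e-02
 -6.01415101e+01 -3.85886692e+01] [-1.24696412 -0.76058303 -1.6049004 ] 0.0234484987187501
[-0.019   0.0016  0.3683  0.    ]
```

The tag's corner is at (0.6134, 0.0880) with jig yaw 8.05°, and its rectangle of 60.2×100.8 matches. The stamp centre sits about 4.5 mm along tool +x. Now I lower it to just above the felt.

{"api": "step_arm", "payload": {"plan": [[-0.037,0,0.1,0,10],[-0.037,0,0.2,0,10],[-0.037,0,0.28,0,10],[-0.037,0,0.34,0,10],[-0.037,0,0.36,0,10],[-0.037,0,0.36,0,10],[-0.037,0,0.36,0,10]]}}

```text
time_s: 9.33
tcp_pos: [0.5085, 0.3401, 0.0513]
eef_rot: [180.0, -0.0, -77.3]
contact_force: [-0.7, 0.2, -0.9]
gripper_width: 0.0235
gripper_force: 35.0
```

{"api": "step_arm", "payload": {"plan": [[0,0,0.004,0,10],[0,0,0.008,0,10],[0,0,0.01,0,10],[0,0,0.01,0,10]]}}

```text
time_s: 9.67
tcp_pos: [0.5083, 0.3411, 0.0491]
eef_rot: [-180.0, 0.0, -77.2]
contact_force: [-0.2, -0.4, -1.4]
gripper_width: 0.0232
gripper_force: 35.0
```

{"api": "step_arm", "payload": {"plan": [[0,0,0.004,0,10],[0,0,0.008,0,10],[0,0,0.01,0,10],[0,0,0.01,0,10]]}}

```text
time_s: 10.0
tcp_pos: [0.5085, 0.3413, 0.0473]
eef_rot: [-179.9, 0.0, -77.2]
contact_force: [-1.7, -1.1, 6.8]
gripper_width: 0.0236
gripper_force: 35.0
```

{"api": "step_arm", "payload": {"plan": [[0,0,0.003,0,10],[0,0,0.003,0,10],[0,0,0.003,0,10],[0,0,0.003,0,10],[0,0,0.003,0,10]]}}

```text
time_s: 10.42
tcp_pos: [0.5086, 0.3413, 0.0472]
eef_rot: [-179.9, 0.0, -77.2]
contact_force: [-3.5, -2.4, 12.8]
gripper_width: 0.0238
gripper_force: 35.0
```

Inked, pressed at about 13 N. Next: lift and travel to the jig.

{"api": "step_arm", "payload": {"plan": [[0,0,-0.05,0,10],[0,0,-0.15,0,10],[0,0,-0.26,0,10],[0,0,-0.33,0,10],[0.08,0,-0.33,0,10],[0.2,-0.01,-0.33,0,10],[0.32,-0.01,-0.33,0,10],[0.44,-0.02,-0.33,0,10],[0.56,-0.02,-0.33,0,10],[0.61,-0.023,-0.33,0,10],[0.61,-0.023,-0.33,0,10]]}}

```text
time_s: 11.33
tcp_pos: [0.5478, 0.191, 0.1278]
eef_rot: [180.0, -0.0, -77.4]
contact_force: [-0.3, 0.6, -0.9]
gripper_width: 0.0235
gripper_force: 35.0
```

{"api": "step_arm", "payload": {"plan": [[0.08,0,0,0.04,10],[0.2,-0.01,0,0.079,10],[0.32,-0.01,0,0.079,10],[0.44,-0.02,0,0.079,10],[0.54,-0.02,0,0.079,10],[0.6,-0.023,0,0.079,10],[0.6,-0.023,0,0.079,10],[0.6,-0.023,0,0.079,10]]}}

```text
time_s: 12.0
tcp_pos: [0.5865, 0.0484, 0.1276]
eef_rot: [180.0, 0.0, -82.0]
contact_force: [0.0, -1.0, -0.5]
gripper_width: 0.0238
gripper_force: 35.0
```

Run:
```python
from h import *
T,s=tcp();np.save('T4.npy',T);print(s['time_s'],s['tcp_pos'],s['eef_rot'],s['contact_force'],s['gripper_width'])
p=s['tcp_pos'];print(go(.5867-p[0],.0484-p[1],.0518-p[2],-81.95-s['eef_rot'][2],s['eef_rot'][2]))
cap('wrist','w4')
```

```text
12.0 [0.58652109 0.04843834 0.12764567] [ 1.79996095e+02  6.54943360e-03 -8.20229325e+01] [ 0.01729658 -0.95974596 -0.5276405 ] 0.023789269002618994
[ 3.000e-04 -7.000e-04  3.034e-01 -1.200e-03]
```

View pics/w4.png

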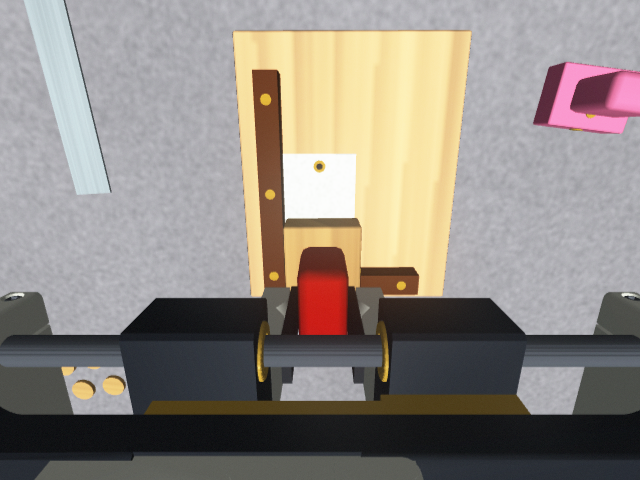

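The view shows the stamp aligned with the back fence, with its left side parallel to the tag edge at (284,155–218), pin side right. I descend to 6 mm above the tag, out of the corner but not touching.

{"api": "step_arm", "payload": {"plan": [[0,0,0.1,0,10],[0,0,0.2,0,10],[0,0,0.27,0,10],[0,0,0.3,0,10],[0,0,0.307,0,10],[0,0,0.307,0,10],[0,0,0.307,0,10]]}}

```text
time_s: 12.63
tcp_pos: [0.5873, 0.0493, 0.0522]
eef_rot: [-179.9, 0.0, -81.9]
contact_force: [0.2, -0.5, -1.1]
gripper_width: 0.0234
gripper_force: 35.0
```

{"api": "step_arm", "payload": {"plan": [[0,-0.008,0,0,10],[0,-0.016,0,0,10],[0,-0.024,0,0,10],[0,-0.028,0,0,10],[0,-0.028,0,0,10],[0,-0.028,0,0,10]]}}

```text
time_s: 13.13
tcp_pos: [0.5933, 0.0494, 0.0511]
eef_rot: [-180.0, 0.0, -82.0]
contact_force: [-0.0, 0.2, -1.4]
gripper_width: 0.0236
gripper_force: 35.0
```

{"api": "step_arm", "payload": {"plan": [[0,-0.006,0,0,10],[0,-0.01,0,0,10],[0,-0.01,0,0,10],[0,-0.01,0,0,10]]}}

```text
time_s: 13.47
tcp_pos: [0.5958, 0.0498, 0.051]
eef_rot: [180.0, -0.0, -82.0]
contact_force: [-0.7, 0.1, -1.0]
gripper_width: 0.0236
gripper_force: 35.0
```

{"api": "step_arm", "payload": {"plan": [[-0.01,0,0,0,10],[-0.02,0,0,0,10],[-0.028,0,0,0,10],[-0.028,0,0,0,10],[-0.028,0,0,0,10]]}}

```text
time_s: 13.88
tcp_pos: [0.5947, 0.0569, 0.0511]
eef_rot: [-180.0, -0.0, -81.9]
contact_force: [-0.7, -0.6, -0.9]
gripper_width: 0.0236
gripper_force: 35.0
```

Creep into the back fence, then the side fence.

{"api": "step_arm", "payload": {"plan": [[0,-0.004,0,0,10],[0,-0.006,0,0,10],[0,-0.006,0,0,10]]}}

```text
time_s: 14.13
tcp_pos: [0.5959, 0.0569, 0.0509]
eef_rot: [180.0, 0.0, -82.0]
contact_force: [-1.7, 0.2, -0.9]
gripper_width: 0.0235
gripper_force: 35.0
```

{"api": "step_arm", "payload": {"plan": [[-0.004,0,0,0,10],[-0.008,0,0,0,10],[-0.008,0,0,0,10]]}}

```text
time_s: 14.38
tcp_pos: [0.5957, 0.058, 0.0512]
eef_rot: [180.0, -0.1, -81.9]
contact_force: [-0.7, -4.8, 0.2]
gripper_width: 0.0238
gripper_force: 35.0
```

{"api": "step_arm", "payload": {"plan": [[0,-0.004,0,0,10],[0,-0.004,0,0,10],[0,-0.004,0,0,10]]}}

```text
time_s: 14.63
tcp_pos: [0.596, 0.0579, 0.051]
eef_rot: [179.9, -0.1, -82.0]
contact_force: [-2.2, -4.6, 1.9]
gripper_width: 0.0235
gripper_force: 35.0
```

{"api": "step_arm", "payload": {"plan": [[0,-0.004,0,0,10],[0,-0.004,0,0,10],[0,-0.004,0,0,10]]}}

```text
time_s: 14.88
tcp_pos: [0.5961, 0.0579, 0.0508]
eef_rot: [179.8, -0.1, -82.0]
contact_force: [-4.4, -4.9, 2.5]
gripper_width: 0.0234
gripper_force: 35.0
```

Snug against both fences at about 4.5 N each. Now straight down.

{"api": "step_arm", "payload": {"plan": [[0,0,0.002,0,10],[0,0,0.004,0,10],[0,0,0.007,0,10],[0,0,0.01,0,10],[0,0,0.013,0,10],[0,0,0.016,0,10],[0,0,0.018,0,10],[0,0,0.018,0,10]]}}

```text
time_s: 15.55
tcp_pos: [0.5961, 0.0578, 0.0463]
eef_rot: [179.8, -0.1, -82.0]
contact_force: [-4.7, -4.0, 3.2]
gripper_width: 0.0234
gripper_force: 35.0
```

Run:
```python
from h import *
T,s=tcp();print(s['time_s'],s['tcp_pos'],s['eef_rot'],s['contact_force'],s['moment'])
cap('wrist','w5'); a=cap('side','s5'); 
cv2.imwrite('pics/s5c.png',cv2.resize(a[150:310,220:400],None,fx=4,fy=3.7,interpolation=2)[:,:,::-1])
```

```text
15.55 [0.59611197 0.05778582 0.04631993] [ 1.79790600e+02 -8.16416427e-02 -8.19863651e+01] [-4.67272625 -3.98976588  3.22438631] [-1.97132661  1.9629742  -0.1150036 ]
```

View pics/w5.png

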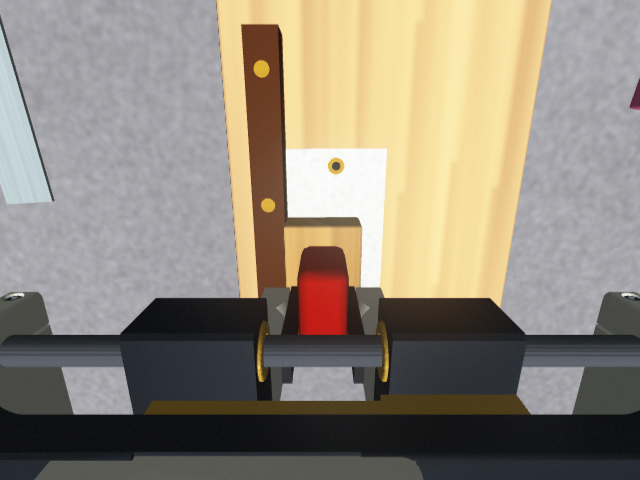

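The view shows the stamp flush with the back fence at (286,220) and square to it. Now I press down.

{"api": "step_arm", "payload": {"plan": [[0,0,0.002,0,10],[0,0,0.004,0,10],[0,0,0.006,0,10],[0,0,0.008,0,10],[0,0,0.009,0,10],[0,0,0.009,0,10],[0,0,0.009,0,10]]}}

```text
time_s: 16.23
tcp_pos: [0.5962, 0.0576, 0.0449]
eef_rot: [179.8, -0.1, -82.0]
contact_force: [-7.6, -5.9, 9.7]
gripper_width: 0.0235
gripper_force: 35.0
```

{"api": "step_arm", "payload": {"plan": [[-0.002,0,0.003,0,10],[-0.002,0,0.003,0,10],[-0.002,0,0.003,0,10],[-0.002,0,0.003,0,10],[-0.002,0,0.003,0,10],[-0.002,0,0.003,0,10],[-0.002,0,0.003,0,10],[-0.002,0,0.003,0,10]]}}

```text
time_s: 16.9
tcp_pos: [0.5962, 0.0577, 0.0449]
eef_rot: [179.8, -0.1, -82.0]
contact_force: [-9.4, -8.1, 15.8]
gripper_width: 0.0233
gripper_force: 35.0
```

{"api": "step_arm", "payload": {"plan": [[0,0,0,0,10],[0,0,0,0,10],[0,0,0,0,10],[0,0,0,0,10],[0,0,0,0,10],[0,0,0,0,10]]}}

```text
time_s: 17.4
tcp_pos: [0.5962, 0.0577, 0.0449]
eef_rot: [179.8, -0.1, -82.0]
contact_force: [-8.0, -7.8, 15.1]
gripper_width: 0.0237
gripper_force: 35.0
```

```bash
python3 -c "
from h import *
print(workorder.close_job())"
```

```text
the job is handed in; nothing more can be done
None
```

The stamp was inked, brought snug into the corner, let down and pressed on the tag, and the job was handed in at about 17.4 s with it still gripped: about 9 N on the back fence, 7 N on the side fence and 15 N down. The hand-in returned no verdict.

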